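Close up the sample mixer

TASK

Stand the short capped jar upright in the mixer's open steel drum, put the lid that fits the drum on it so that it is fully home and level, then swing the clamp arm all the way down onto the lid's knob. Set the jar and the lid down, do not drop them, and leave everything else on the bench where it is.

Things in the scene. Friction and masses are not known exactly. Their poses are not given: they have to be found in the camera images.
- mixer: bench mixer, fixed: low white round housing (160 mm across, 20 mm high) with an open steel drum and, behind the drum, a grey double post (x = 103 to 127 mm, 44 mm wide, 166 mm high) with the clamp arm. Origin on the drum's axis at bench height; z up; +x points from the drum to the post
- drum_floor (a point): centre of the drum's inside floor, 25 mm above the bench, axes as the mixer. The drum is round: 136 mm across outside, wall 4 mm, inside 128 mm across and 75 mm deep
- drum_rim (a point): centre of the drum's mouth at rim height, 100 mm above the bench, same axes as the mixer
- clamp_hinge (a point): centre of the clamp arm's hinge pin, 154 mm above the bench and 115 mm from the drum's axis; the pin lies along the mixer's y axis; axes as the mixer
- clamp (a joint): clamp arm angle, rad: 0 = down and level, pointing from the hinge along the mixer's -x over the drum; 1.57 = straight up; starts at 1.5 to 1.85 (up, or leaning away from the drum). Stiff hinge: stays where it is left, about 3 N at its end moves it. Straight flat bar 22 mm wide, 10 mm thick, centred on the hinge, 175 mm long
- clamp_grip (a point): on the upper (outer) face of the clamp arm's grey grip (24 mm wide, 12 mm thick, 120 to 175 mm from the hinge), 155 mm from the hinge; z points out of that face (up when down), x towards the hinge. A rubber pad 30 mm across sticks out 12 mm below the bar 115 mm from the hinge; arm down, it is 1 mm over the seated lid's knob
- lid: the drum's lid, right way up: aluminium disc 146 mm across (z = 10 to 18 mm), black knob on top (32 mm across, z = 18 to 46 mm), under it a bevelled steel step 122 mm across, 10 mm deep, that goes inside the drum's mouth with 3 mm to spare all round. Origin: centre of the step's underside; z up. 0.35 kg. Seated, the origin is 10 mm below the rim
- jar: short round glass sample jar with a white screw cap, closed, 50 mm across and 60 mm high, about 0.15 kg, standing upright. Origin: centre of its underside; z up
- small_lid: a smaller lid of the same make for another vessel (disc 92 mm across, knob 22 mm across, 46 mm high in all); bystander. Origin: centre of its underside
- tall_bottle: tall amber bottle, 56 mm across, 140 mm high, upright; bystander. Origin: centre of its underside
- brush: dusting brush, 190 mm long, lying; bystander. Origin at the middle of its length, on the bench
- spatula: thin steel lab spatula, 180 mm long, with flat ends, lying; bystander. Origin at the middle of its length, on the bench
- tub: empty clear plastic tub, 100 mm across, 70 mm high; bystander. Origin: centre of its underside
- spray_bottle: pinkish bottle with a white cap, 70 mm across, 200 mm high; bystander. Origin: centre of its underside
- weight: steel calibration weight with a knob, 44 mm across, 68 mm high; bystander. Origin: centre of its underside

How it is judged:
By the outcome, as a careful person would: the job done as asked, in the order asked, and still so for the second after the job is handed in, with the robot touching nothing.
It also fails if it takes over 67 s, if anything falls off the work surface, if the arm or the gripper's body presses on something with over 40 N, if the wrist force passes 120 N, or if a joint passes its speed limit or range.

ROBOT

A 6-joint arm with a two-finger parallel gripper is mounted at the origin on the work surface. World frame = base frame: x ahead of the robot, y to its left, z up, the work surface at z = 0. Lengths are in m, angles in rad, forces in N, time in s.
With the tool pointing down it reaches from about 0.25 to 0.775 m from the base axis. Payload 4 kg.
Tool frame: the origin (TCP) lies between the finger pads; the fingertips stand 11 mm ahead of it and the grasp point (between the pads) lies 8 mm behind it (robot.tip_extent is the z of the fingertips in the tool frame, in m); z points along the fingers, y is the line along which they close (so a half turn about z gives the same grasp; the last joint's range is limited). The gripper opens to 94 mm and grips with 3 to 60 N. Pads are 16 mm wide; open, the fingers measure 119 mm over their backs; the gripper's body (75 mm by 177 mm) begins 78 mm behind the grasp point.
Start: joints at [-1.277, 0.087, 1.371, -0, 1.684, -0.103], TCP at [0.213, -0.507, 0.217] pointing down, gripper open.
Joint ranges: [-3.1, 3.1], [-0.76, 2.03], [0.27, 2.55], [-1.08, 4.22], [0.17, 2.65], [-2.57, 2.57]. Speed limits (rad/s): [2.79, 2.79, 3.14, 3.14, 3.14, 3.14].

INTERFACE

Orientations are given as [roll, pitch, yaw] about the fixed x, y, z axes, in that order (R = Rz(yaw) Ry(pitch) Rx(roll)).
In Python, from bench import robot, imaging gives the robot as it stands.
- The arm moves only by the shell command python3 -m pendant 'ROWS'. ROWS is JSON, a list of rows, each a list of 7 numbers: the shift along the world's x, y, z in cm, then the turn, a rotation vector about the world's x, y, z in degrees, then the opening, from 0 (shut) to 1 (fully open). In form: [[dx, dy, dz, ax, ay, az, jaw], ...]. A call has 1 to 8 rows; each row shifts and turns the commanded pose from where the row before left it; what a row does not reach is not made up. A row lasts 1/10 s, in which the tool goes at most 50 mm and 8.59 degrees, less where a joint would pass 70% of its speed; a pose out of reach is approached as far as the arm can. A call is refused whole if a number of a shift passes 5 or a number of a turn 8.59, either way. A call with a gripper value outside its range is refused whole. The fingers move at their own pace and stop on an object; the grip force is fixed at half the most. Time passes only in rows, so rows that do not move let the fingers close. It gives the time, the measured TCP pose, the force, the opening and the grip force at its end, in the units of the state.
- robot.get_obs(): the state, without advancing time (a new reading comes with each control period).
- imaging.snapshot(name): name is "side" or "top" or "wrist"; returns the picture (384x512x3 uint8, red, green, blue); there is no depth.
- imaging.camera_params(name): a dict with "camera_matrix" (3x3 intrinsics, pixels), "k1" (the pictures are not rectified: a ray, as slopes to the right and down, at radius r is drawn at 1 + k1 r^2 times it, then the intrinsics apply), "R" (3x3) and "t" (3): a world point X has camera coordinates R X + t. Camera axes: x right, y down, z forward; pixel columns grow to the right and rows downward; lengths in m; the calibration is good to about 2 mm. A picture is of the moment at which its call begins: read the wrist's pose just before it. camera_params takes no time and is no camera call; for the wrist camera it gives the pose at the moment of the call.
- robot.close_job(): hands the job in; it is judged then, once.
The state is a dict: "time": time; "joint_positions": joint angles; "qvel": joint speeds; "joint_torque": joint torques, N m; "tool_pos": TCP position; "ee_rot": TCP orientation; "wrist_force": force on the tool from outside, world axes, zero at the start; "wrist_torque": the same for the moment, N m; "width": finger opening in m; "finger_force": force on a finger pad.
Only numpy, scipy, OpenCV 4.12 (cv2) and the standard library are available. Lean on these libraries where they do the work, as an engineer would, in place of code of your own. Each camera call takes 0.05 s, during which the arm holds its last target. There are 200 camera calls.

## Working session

There is one attempt and no reset: what is moved stays moved. The work goes in short steps, Python scripts to look and compute and a shell command to move; the robot and the scene stay as the last step left them, time stands still between calls to the robot, and variables do not carry over. Pictures are saved under pics/ and viewed, at most 10 in all, crops included, and the job is handed in when it is done.

```bash
mkdir -p pics; ls
cat > h.py <<'E'
import numpy as np, cv2
from bench import robot, imaging
def snap(n,f):
    p=imaging.camera_params(n); im=imaging.snapshot(n); cv2.imwrite('pics/'+f,im[:,:,::-1]); np.savez('pics/'+f+'.npz',K=p['camera_matrix'],k1=p['k1'],R=p['R'],t=p['t']); return im
def load(f):
    d=np.load('pics/'+f+'.npz'); return {k:d[k] for k in d}
def ray(c,u,v):
    K=np.array(c['K']);k=float(c['k1'])
    x=cv2.undistortPoints(np.array([[[u,v]]],float),K,np.array([k,0,0,0,0.]))[0,0]
    R=np.array(c['R']);o=-R.T@c['t'];d=R.T@np.array([x[0],x[1],1]);return o,d/np.linalg.norm(d)
def onz(c,u,v,z):
    o,d=ray(c,u,v);return o+d*(z-o[2])/d[2]
def proj(c,X):
    p,_=cv2.projectPoints(np.atleast_2d(X).astype(float),cv2.Rodrigues(c['R'])[0],c['t'],c['K'],np.array([float(c['k1']),0,0,0,0]));return p[:,0]
def tri(rays):
    A=0;b=0
    for o,d in rays:
        M=np.eye(3)-np.outer(d,d);A=A+M;b=b+M@o
    return np.linalg.solve(A,b)
E
python3 - <<'E'
from h import *
import cv2
a=snap('top','top0.png');b=snap('side','side0.png')
for f in('top0','side0'):
    cv2.imwrite(f'pics/{f}b.png',cv2.resize(cv2.imread(f'pics/{f}.png'),(800,600),interpolation=cv2.INTER_CUBIC))
for f in('top0.png','side0.png'):
    c=load(f);print(-c['R'].T@c['t'],c['K'],c['k1'])
E
```

```text
pics
[0.39578947 0.01915213 1.1528896 ] [[452.82475346   0.         259.97503255]
 [  0.         452.82475346 189.22600187]
 [  0.           0.           1.        ]] 0.02640486608909073
[ 0.40092239 -0.49817127  0.70603058] [[355.6136934    0.         251.06974373]
 [  0.         355.6136934  192.1300762 ]
 [  0.           0.           1.        ]] -0.06497441535292309
```

View pics/top0b.png

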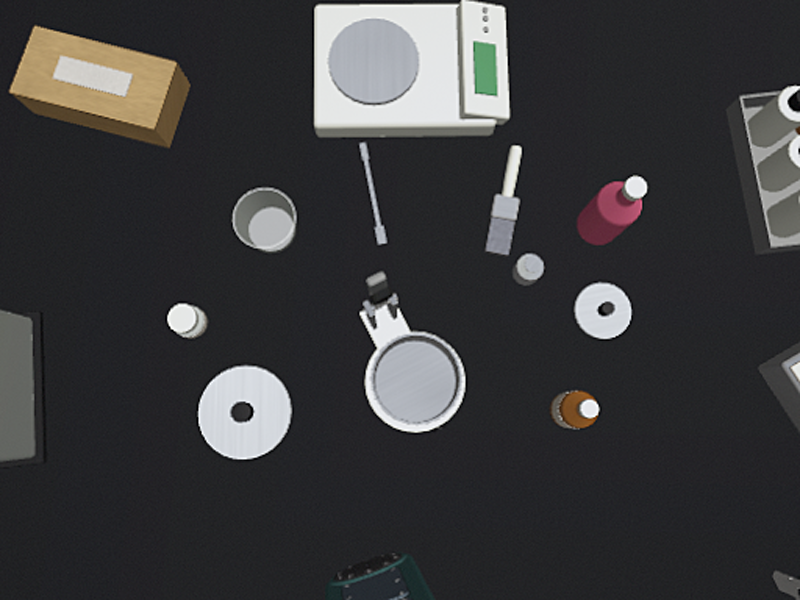

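View pics/side0b.png

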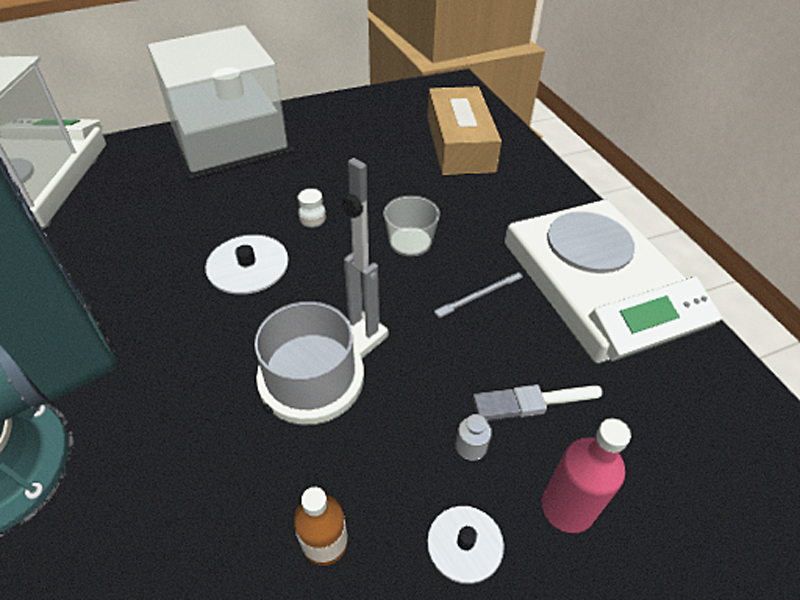

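The top view shows, in enlarged pixels, the jar cap at (184,318), the big lid at (245,412) with its knob at (242,411), the drum at (415,381), and the post with the upright arm at (378,290). The side view confirms this. The small lid is the one at (603,310) and stays where it is. I'll enlarge to get finer positions.

Run:
```python
from h import *
t=cv2.imread('pics/top0.png');s=cv2.imread('pics/side0.png')
def crop(im,x,y,w,h,k): return cv2.resize(im[y:y+h,x:x+w],None,fx=k,fy=k,interpolation=cv2.INTER_CUBIC)
a=crop(t,220,165,100,120,4)     # 400x480 
b=crop(s,155,95,100,180,0+3)[:480]  # 300x480
cv2.imwrite('pics/c1.png',np.hstack([a,b]))
c=load('top0.png')
g=cv2.cvtColor(t,cv2.COLOR_BGR2GRAY)
n,l,st,ce=cv2.connectedComponentsWithStats((g>110).astype(np.uint8))
for i in range(1,n):
    if st[i,4]>100: print(st[i],ce[i])
# lid
m=(g>110).astype(np.uint8);cs,_=cv2.findContours(m,cv2.RETR_EXTERNAL,cv2.CHAIN_APPROX_NONE)
for k in cs:
    if len(k)>20:
        e=cv2.fitEllipse(k);print(e, onz(c,*e[0],.018))
```

```text
[ 201    0  125   85 9690] [261.91124871  41.62817337]
[   6   17  107   66 4329] [59.45322245 49.15107415]
[ 473   55   39  103 1121] [496.32114184 101.59143622]
[230  91  18  65 244] [238.29508197 125.29508197]
[311  93  23  70 823] [323.01336574 132.55285541]
[400 112  14  30 245] [406.54285714 123.75102041]
[ 149  120   41   41 1008] [169.15674603 143.17361111]
[330 162  18  18 237] [338.98734177 170.37552743]
[368 181  36  36 968] [385.38533058 198.45764463]
[ 230  188   68   89 3600] [261.78861111 239.21555556]
[107 194  25  22 417] [119.01918465 204.42446043]
[501 226  11  24 144] [507.50694444 235.96527778]
[ 127  234   60   60 2684] [156.22354694 263.58010432]
[371 255  13  13 127] [376.81889764 261.03937008]
((376.82452392578125, 261.0360107421875), (11.625335693359375, 12.155158996582031), 141.8008270263672) [ 0.41141738 -0.28548355  0.018     ]
((156.13467407226562, 263.55389404296875), (58.00347137451172, 60.35908126831055), 39.624534606933594) [0.41417172 0.25976378 0.018     ]
((507.25201416015625, 235.430908203125), (9.950329780578613, 23.18820571899414), 171.73880004
[... 1137 characters left out ...]
54  0.018     ]
((238.59727478027344, 126.7104263305664), (5.593344211578369, 68.7769775390625), 168.7837677001953) [0.76248332 0.054055   0.018     ]
((227.594482421875, 85.99976348876953), (0.00352993281558156, 14.825665473937988), 89.999267578125) [0.87478894 0.08215156 0.018     ]
((495.2706298828125, 97.9552993774414), (32.320106506347656, 111.08049011230469), 173.25831604003906) [ 0.83168511 -0.62321865  0.018     ]
((59.43458938598633, 49.17535400390625), (50.41651153564453, 118.46270751953125), 103.07859802246094) [0.9814447  0.52724088 0.018     ]
((262.1651916503906, 41.97938537597656), (90.71277618408203, 148.46652221679688), 89.2826919555664) [ 0.99881062 -0.01149275  0.018     ]
```

View pics/c1.png

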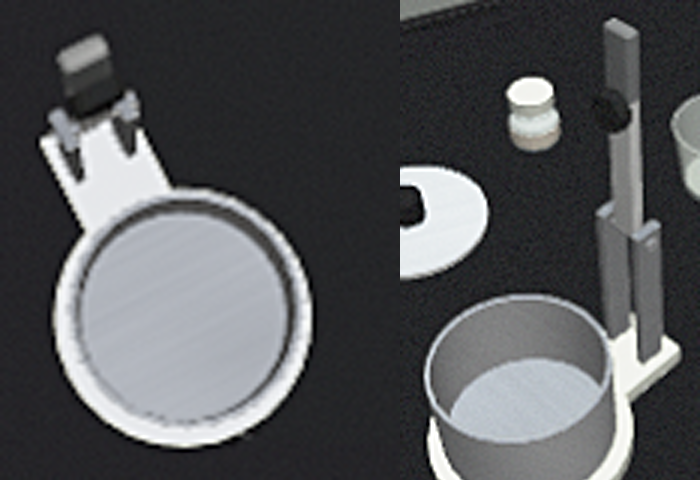

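Run:
```python
from h import *
from scipy.optimize import least_squares
T=load('top0.png');S=load('side0.png');o=robot.get_obs();print(o['tool_pos'],np.round(o['ee_rot'],3),o['time'],o['wrist_force'],o['width'],robot.tip_extent)
print('jar',onz(T,117.3,203.3,.06), 'knob', onz(T,242/1.5625-.2,411/1.5625-.2,.046))
tc=lambda x,y:((x+.5)/4-.5+220,(y+.5)/4-.5+165)
sc=lambda x,y:((x-400+.5)/3-.5+155,(y+.5)/3-.5+95)
print('housing',onz(T,*tc(183,317),.02))
th=np.linspace(0,2*np.pi,361)
def circ(x,y,r,z):return np.c_[x+r*np.cos(th),y+r*np.sin(th),0*th+z]
def ext(p):return np.array([p[:,0].min(),p[:,0].max(),p[:,1].min(),p[:,1].max()])
L=sc(425,295);H=sc(612,443);ms=np.array([L[0],H[0],L[1],H[1]])
r=least_squares(lambda p:ext(proj(S,circ(p[0],p[1],.068,.1)))-ms,[.45,0]);print('side rim',r.x,r.fun)
a=tc(54,446);b=tc(312,446)
e=lambda p:ext(proj(T,circ(p[0],p[1],.08,.02)))
r=least_squares(lambda p:(e(p)-[a[0],b[0],0,a[1]])[[0,1,3]],[.45,0]);print('top housing',r.x,r.fun)
# lid side view
s=cv2.imread('pics/side0.png');g=cv2.cvtColor(s,cv2.COLOR_BGR2GRAY)
m=(g>130).astype(np.uint8);n,l,st,ce=cv2.connectedComponentsWithStats(m)
for i in range(1,n):
    if 100<ce[i][0]<220 and 110<ce[i][1]<200 and st[i,4]>100: print(st[i],ce[i], onz(S,*ce[i],.018))
# post tops in top crop
for q in [(64,123),(122,103)]: print('post',onz(T,*tc(*q),.166))
for q in [(607,210),(648,228)]: print('postS',onz(S,*sc(*q),.166))
```

```text
[ 0.21239106 -0.5068162   0.21545   ] [-3.14  -0.     0.397] 0.1 [-0.0724147  -0.35990809 -0.39063834] 0.09392975872300854 0.011
jar [0.55919537 0.34781111 0.06      ] knob [0.41547244 0.25734275 0.046     ]
housing [ 0.45770952 -0.01000873  0.02      ]
side rim [ 0.45863957 -0.01052148] [-0.36990978  0.37126745 -0.16367248  0.08045453]
top housing [ 0.4590411 -0.0100978] [ 0.09290283 -0.09321323  0.00231001]
[191 121  17  24 327] [199.10703364 132.26911315] [0.56351424 0.36957555 0.018     ]
[ 131  150   53   38 1400] [157.67285714 169.21785714] [0.41292431 0.2518015  0.018     ]
post [0.55711885 0.05740459 0.166     ]
post [0.56785666 0.02527957 0.166     ]
postS [0.54954967 0.05380505 0.166     ]
postS [0.57152148 0.02555439 0.166     ]
```

```bash
python3 -m pendant '[[0.9,4.1,0,0,0,0.43,1],[0.9,4.1,0,0,0,0.43,1],[0.9,4.1,0,0,0,0.43,1],[0.9,4.1,0,0,0,0.43,1],[0.9,4.1,0,0,0,0.43,1]]' && python3 -m pendant '[[0.9,4.1,0,0,0,0.43,1],[0.9,4.1,0,0,0,0.43,1],[0.9,4.1,0,0,0,0.43,1],[0.9,4.1,0,0,0,0.43,1],[0.9,4.1,0,0,0,0.43,1]]'
```

```text
time: 0.6
tool_pos: [0.2575, -0.3004, 0.2159]
ee_rot: [-3.141, -0.0, 0.434]
wrist_force: [0.7, 0.2, 0.2]
width: 0.094
finger_force: 0.0
time: 1.1
tool_pos: [0.3023, -0.0956, 0.2162]
ee_rot: [3.141, -0.0, 0.471]
wrist_force: [0.0, 0.1, 1.0]
width: 0.0943
finger_force: 0.0
```

Tracking is good. On to the jar, then a wrist picture.

```bash
python3 -m pendant '[[1.6,3.9,0,0,0,0,1],[1.6,3.9,0,0,0,0,1],[1.6,3.9,0,0,0,0,1],[1.6,3.9,0,0,0,0,1],[1.6,3.9,0,0,0,0,1],[1.6,3.9,0,0,0,0,1]]' && python3 -m pendant '[[1.6,3.9,0,0,0,0,1],[1.6,3.9,0,0,0,0,1],[1.6,3.9,0,0,0,0,1],[3.7,3,0,0,0,0,1],[3.7,3,0,0,0,0,1],[3.7,3,0,0,0,0,1],[0,0,0,0,0,0,1]]'
python3 - <<'E'
from h import *
print(robot.get_obs()['tool_pos'])
snap('wrist','w1.png');c=load('w1.png')
im=cv2.imread('pics/w1.png');print(-c['R'].T@c['t'],proj(c,[[.559,.348,.06],[.559,.348,0],[.414,.26,.046]]))
snap('top','t1.png')
E
```

```text
time: 1.7
tool_pos: [0.3986, 0.1386, 0.2161]
ee_rot: [3.141, 0.0, 0.473]
wrist_force: [0.8, -0.2, -0.2]
width: 0.0939
finger_force: 0.0
time: 2.4
tool_pos: [0.56, 0.3462, 0.2091]
ee_rot: [-3.141, 0.008, 0.473]
wrist_force: [-0.2, 0.2, -1.3]
width: 0.0939
finger_force: 0.0
[0.55996501 0.3462152  0.20906906]
[0.63223314 0.38377295 0.37633588] [[250.48939021 176.20285509]
 [250.72043602 164.12860497]
 [260.2664657  302.89089913]]
```

View pics/w1.png

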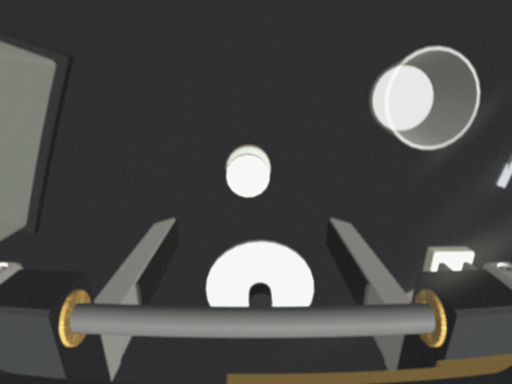

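The wrist view shows the jar cap at (248,175), about 22 px in radius. The big lid is at (260,293), and the tub is at the upper right. The camera sits 82 mm on the post side of the tool, so I'll turn the tool half a turn to keep it away from the clamp arm.

Run:
```python
from h import *
o=robot.get_obs();print(o['joint_positions'],o['tool_pos'],o['ee_rot'])
c=load('w1.png');g=cv2.imread('pics/w1.png',0)
m=np.zeros_like(g);m[155:200,220:276]=g[155:200,220:276]>235
n,l,st,ce=cv2.connectedComponentsWithStats(m)
print(st[1:],ce[1:]);print(onz(c,248.3,175.3,.06)); i=1+st[1:,4].argmax();print(onz(c,*ce[i],.06))
# lid disc: ellipse extremes L206,R314,T240
th=np.linspace(0,6.283,361)
from scipy.optimize import least_squares
def f(p):
    q=proj(c,np.c_[p[0]+.073*np.cos(th),p[1]+.073*np.sin(th),0*th+.018]);return [q[:,0].min()-206,q[:,0].max()-314,q[:,1].min()-240]
r=least_squares(f,[.414,.26]);print('lid',r.x,r.fun)
```

```text
[ 4.66281450e-01  3.29134217e-01  1.09101403e+00 -2.25087468e-04
  1.72694509e+00  1.56475686e+00] [0.55744184 0.34383846 0.21331893] [3.14140334 0.00550192 0.472286  ]
[[ 227  155   42   41 1380]] [[248.07898551 175.16594203]]
[0.55882081 0.35049788 0.06      ]
[0.55884428 0.35077095 0.06      ]
lid [0.41553821 0.26037019] [-0.00607364  0.006101    0.00074088]
```

```bash
python3 -m pendant '[[0,0,0,0,0,8.57,1],[0,0,0,0,0,8.57,1],[0,0,0,0,0,8.57,1],[0,0,0,0,0,8.57,1],[0,0,0,0,0,8.57,1],[0,0,0,0,0,8.57,1],[0,0,0,0,0,8.57,1],[0,0,0,0,0,8.57,1]]' && python3 -m pendant '[[0,0,0,0,0,8.57,1],[0,0,0,0,0,8.57,1],[0,0,0,0,0,8.57,1],[0,0,0,0,0,8.57,1],[0,0,0,0,0,8.57,1],[0,0,0,0,0,8.57,1],[0,0,0,0,0,8.57,1],[0,0,0,0,0,8.57,1]]' && python3 -m pendant '[[0,0,0,0,0,8.57,1],[0,0,0,0,0,8.57,1],[0,0,0,0,0,8.57,1],[0,0,0,0,0,8.57,1],[0,0,0,0,0,8.57,1],[0,0,0,0,0,0,1],[0,0,0,0,0,0,1]]'
```

```text
time: 3.3
tool_pos: [0.5564, 0.3426, 0.2186]
ee_rot: [3.139, -0.001, 1.674]
wrist_force: [-0.3, -0.6, -0.8]
width: 0.0938
finger_force: 0.0
time: 4.1
tool_pos: [0.5564, 0.3426, 0.2186]
ee_rot: [3.14, 0.002, 2.871]
wrist_force: [-0.7, 0.4, -0.5]
width: 0.0942
finger_force: 0.0
time: 4.8
tool_pos: [0.5569, 0.343, 0.218]
ee_rot: [3.142, 0.002, -2.674]
wrist_force: [0.3, -0.6, -0.8]
width: 0.0942
finger_force: 0.0
```

```bash
python3 -m pendant '[[0.2,0.65,0,0,0,0,1],[0,0,-3,0,0,0,1],[0,0,-3,0,0,0,1],[0,0,-3,0,0,0,1],[0,0,-3,0,0,0,1],[0,0,-2,0,0,0,1],[0,0,0,0,0,0,1],[0,0,0,0,0,0,1]]' && python3 -m pendant '[[0,0,-2,0,0,0,1],[0,0,-2,0,0,0,1],[0,0,-1.5,0,0,0,1],[0,0,-0.5,0,0,0,1],[0,0,0,0,0,0,1],[0,0,0,0,0,0,1]]'
```

```text
time: 5.6
tool_pos: [0.5596, 0.3505, 0.0767]
ee_rot: [3.141, -0.0, -2.671]
wrist_force: [-0.3, -0.4, 0.1]
width: 0.0939
finger_force: 0.0
time: 6.2
tool_pos: [0.5604, 0.3506, 0.0179]
ee_rot: [3.141, 0.002, -2.67]
wrist_force: [-0.5, -0.8, -0.9]
width: 0.0938
finger_force: 0.0
```

```bash
python3 -m pendant '[[0,0,0,0,0,0,0.6],[0,0,0,0,0,0,0.5],[0,0,0,0,0,0,0.4],[0,0,0,0,0,0,0.3],[0,0,0,0,0,0,0.3],[0,0,0,0,0,0,0.3],[0,0,0,0,0,0,0.3],[0,0,0,0,0,0,0.3]]'
```

```text
time: 7.0
tool_pos: [0.5594, 0.3504, 0.0165]
ee_rot: [3.141, -0.0, -2.67]
wrist_force: [-0.1, 0.7, 0.2]
width: 0.0494
finger_force: 30.0
```

```bash
python3 -m pendant '[[0,0,1,0,0,0,0.3],[0,0,2.5,0,0,0,0.3],[0,0,3.5,0,0,0,0.3],[0,0,3.5,0,0,0,0.3],[0,0,3.5,0,0,0,0.3],[0,0,3,0,0,0,0.3],[0,0,1,0,0,0,0.3]]' && python3 -m pendant '[[-1.3,-2.2,0,0,0,0,0.3],[-2.3,-3.8,0,0,0,0,0.3],[-2.3,-3.8,0,0,0,0,0.3],[-2.3,-3.8,0,0,0,0,0.3],[-2.3,-3.8,0,0,0,0,0.3],[-2.3,-3.8,0,0,0,0,0.3],[-1,-1.7,0,0,0,0,0.3]]' && python3 -m pendant '[[0.6,-2.2,0,0,0,0,0.3],[0.9,-3.1,0,0,0,0,0.3],[0.9,-3.1,0,0,0,0,0.3],[0.9,-3.1,0,0,0,0,0.3],[0.5,-1.7,0,0,0,0,0.3],[0,0,0,0,0,0,0.3],[0,0,0,0,0,0,0.3]]'
python3 - <<'E'
from h import *
print(robot.get_obs()['tool_pos'],robot.get_obs()['joint_positions'])
snap('side','s2.png')
E
```

```text
time: 7.7
tool_pos: [0.561, 0.3508, 0.2019]
ee_rot: [-3.141, 0.008, -2.67]
wrist_force: [-0.2, 0.4, -0.8]
width: 0.0492
finger_force: 30.0
time: 8.4
tool_pos: [0.4191, 0.1187, 0.1954]
ee_rot: [-3.141, -0.003, -2.672]
wrist_force: [0.4, 0.5, -2.2]
width: 0.0493
finger_force: 30.0
time: 9.1
tool_pos: [0.4589, -0.0106, 0.1955]
ee_rot: [3.14, -0.001, -2.671]
wrist_force: [-0.4, 0.1, -1.4]
width: 0.0492
finger_force: 30.0
[ 0.45891694 -0.01064827  0.19553306] [-1.47283192e-01 -1.10637644e-01  1.60785835e+00  6.30926089e-04
  1.64662164e+00 -2.18848232e+00]
```

View pics/s2.png

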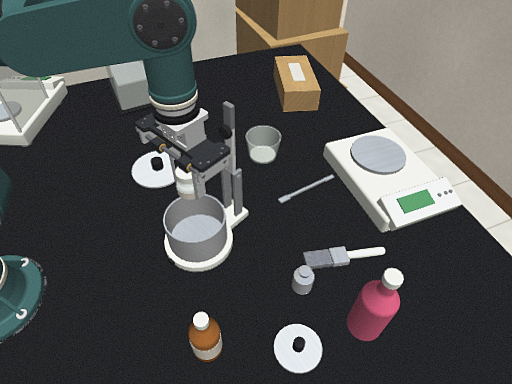

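The side view shows the jar held over the drum at about (190,185), with the gripper clear of the post and clamp arm at (232,150). I'll lower it now.

```bash
python3 -m pendant '[[0,0,-1.5,0,0,0,0.3],[0,0,-3,0,0,0,0.3],[0,0,-3,0,0,0,0.3],[0,0,-3,0,0,0,0.3],[0,0,-2,0,0,0,0.3],[0,0,-1.5,0,0,0,0.3],[0,0,0,0,0,0,0.3],[0,0,0,0,0,0,0.3]]' && python3 -m pendant '[[0,0,-0.5,0,0,0,0.3],[0,0,-0.3,0,0,0,0.3],[0,0,-0.2,0,0,0,0.3],[0,0,-0.1,0,0,0,0.3],[0,0,0,0,0,0,0.3],[0,0,0,0,0,0,0.3]]'
```

```text
time: 9.95
tool_pos: [0.4594, -0.01, 0.0567]
ee_rot: [3.141, -0.0, -2.669]
wrist_force: [0.3, 0.4, -1.4]
width: 0.0491
finger_force: 30.0
time: 10.55
tool_pos: [0.4596, -0.0109, 0.0456]
ee_rot: [-3.142, 0.0, -2.67]
wrist_force: [-0.7, -0.4, -0.9]
width: 0.0492
finger_force: 30.0
```

```bash
python3 -m pendant '[[0,0,-0.15,0,0,0,0.3],[0,0,-0.15,0,0,0,0.3],[0,0,0,0,0,0,0.3],[0,0,0,0,0,0,0.3]]' && python3 -m pendant '[[0,0,-0.1,0,0,0,0.3],[0,0,0,0,0,0,0.3],[0,0,0,0,0,0,0.3]]'
```

```text
time: 10.95
tool_pos: [0.4595, -0.0108, 0.0424]
ee_rot: [3.141, -0.0, -2.67]
wrist_force: [-0.4, -0.0, -1.4]
width: 0.0491
finger_force: 30.0
time: 11.25
tool_pos: [0.4595, -0.0108, 0.0415]
ee_rot: [3.141, -0.0, -2.67]
wrist_force: [0.5, 1.2, -2.3]
width: 0.0491
finger_force: 30.0
```

```bash
python3 -m pendant '[[0,0,-0.1,0,0,0,0.3],[0,0,0,0,0,0,0.3],[0,0,0,0,0,0,0.3]]'; python3 -m pendant '[[0,0,-0.1,0,0,0,0.3],[0,0,0,0,0,0,0.3],[0,0,0,0,0,0,0.3]]'
```

```text
time: 11.55
tool_pos: [0.4596, -0.0108, 0.0414]
ee_rot: [-3.142, 0.0, -2.67]
wrist_force: [-2.8, 1.2, 5.1]
width: 0.0492
finger_force: 30.0
time: 11.85
tool_pos: [0.4596, -0.0108, 0.0414]
ee_rot: [-3.141, 0.0, -2.67]
wrist_force: [-5.3, 1.1, 11.0]
width: 0.0492
finger_force: 30.0
```

```bash
python3 -m pendant '[[0,0,0.15,0,0,0,0.3],[0,0,0,0,0,0,0.55],[0,0,0,0,0,0,0.65],[0,0,0,0,0,0,0.72],[0,0,0,0,0,0,0.72],[0,0,0,0,0,0,0.72]]' && python3 -m pendant '[[0,0,1,0,0,0,0.72],[0,0,2,0,0,0,0.72],[0,0,3,0,0,0,0.72],[0,0,3,0,0,0,0.72],[0,0,3,0,0,0,0.72],[0,0,3,0,0,0,0.72],[0,0,1,0,0,0,0.72],[0,0,0,0,0,0,0.72]]'
```

```text
time: 12.45
tool_pos: [0.4595, -0.0108, 0.0408]
ee_rot: [3.141, -0.0, -2.67]
wrist_force: [-0.0, 0.1, 0.3]
width: 0.0675
finger_force: 0.0
time: 13.25
tool_pos: [0.4606, -0.0109, 0.2031]
ee_rot: [-3.139, 0.004, -2.67]
wrist_force: [0.2, 0.0, 0.7]
width: 0.0681
finger_force: 0.0
```

```bash
python3 -m pendant '[[-0.4,2,0,0,0,0,0.72],[-0.6,3.9,0,0,0,0,0.72],[-0.7,3.9,0,0,0,0,0.72],[-0.7,3.9,0,0,0,0,0.72],[-0.7,3.9,0,0,0,0,0.72],[-0.7,3.9,0,0,0,0,0.72],[-0.5,3.9,-1,0,0,0,0.72],[-0.3,1.7,-1,0,0,0,0.72]]' && python3 -m pendant '[[0,0,0,0,0,0,0.72],[0,0,0,0,0,0,0.72]]'
python3 - <<'E'
from h import *
snap('wrist','w2.png');snap('top','t2.png')
a=cv2.imread('pics/w2.png')[:, :];b=cv2.imread('pics/t2.png')[185:285,215:315]
cv2.imwrite('pics/c2.png',np.hstack([a,cv2.copyMakeBorder(cv2.resize(b,(288,288),interpolation=cv2.INTER_CUBIC),0,96,0,0,0)]))
c=load('w2.png');print(proj(c,[[.415,.26,.046],[.415,.26,.018]]))
E
```

```text
time: 14.05
tool_pos: [0.4119, 0.2626, 0.1786]
ee_rot: [3.14, -0.003, -2.667]
wrist_force: [-0.3, -0.3, -0.2]
width: 0.0677
finger_force: 0.0
time: 14.25
tool_pos: [0.4127, 0.2596, 0.1792]
ee_rot: [-3.141, -0.004, -2.67]
wrist_force: [-0.4, -0.0, -0.5]
width: 0.0676
finger_force: 0.0
[[251.13920791 184.93529533]
 [251.25410051 178.12923957]]
```

View pics/c2.png

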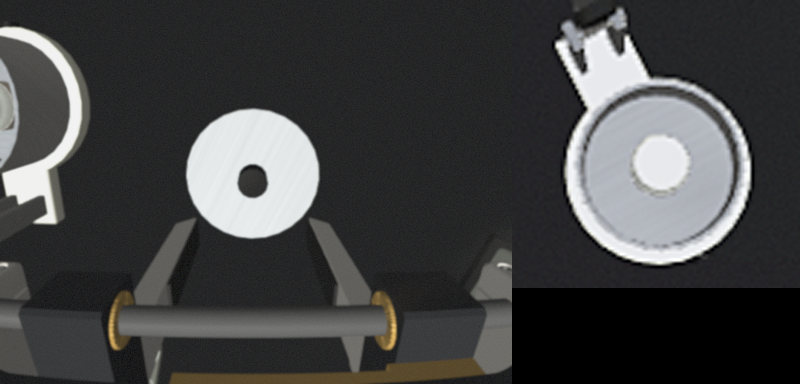

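The lid disc is centred near (253,174) with its knob at (252,181). The jar stands upright in the middle of the drum.

Run:
```python
from h import *
c=load('w2.png');g=cv2.imread('pics/w2.png',0)
m=np.zeros_like(g);m[95:250,180:330]=g[95:250,180:330]>150
cs,_=cv2.findContours(m,cv2.RETR_EXTERNAL,cv2.CHAIN_APPROX_NONE);k=max(cs,key=len);e=cv2.fitEllipse(k);print(e,k[:,0].min(0),k[:,0].max(0))
from scipy.optimize import least_squares
P=np.array([onz(c,*q,.018)[:2] for q in k[:,0].astype(float)])
for r in range(2):
    s=least_squares(lambda p:np.hypot(*(P-p[:2]).T)-p[2],[.415,.26,.073],loss='soft_l1',f_scale=.0005).x;print(s)
mk=np.zeros_like(g);mk[150:210,230:280]=g[150:210,230:280]<100
n,l,st,ce=cv2.connectedComponentsWithStats(mk);i=1+st[1:,4].argmax();print(st[i],ce[i])
p=proj(c,np.array([[s[0],s[1],.046],[s[0],s[1],.018]]));print(p)
print(robot.get_obs()['tool_pos'])
```

```text
((252.2808074951172, 173.15000915527344), (127.89595031738281, 131.4208984375), 90.28900146484375) [186 109] [318 237]
[0.413088   0.26027314 0.07214566]
[0.413088   0.26027314 0.07214566]
[238 165  29  32 743] [252.20995962 180.69717362]
[[252.24335954 183.42765574]
 [252.27069049 176.73287767]]
[0.4136855  0.25919498 0.18065092]
```

```bash
python3 -m pendant '[[0,0.08,-2,0,0,0,0.72],[0,0,-3,0,0,0,0.72],[0,0,-3,0,0,0,0.72],[0,0,-3,0,0,0,0.72],[0,0,-1.5,0,0,0,0.72],[0,0,-1,0,0,0,0.72],[0,0,0,0,0,0,0.72],[0,0,0,0,0,0,0.72]]'
```

```text
time: 15.15
tool_pos: [0.4145, 0.2609, 0.0471]
ee_rot: [-3.142, 0.002, -2.671]
wrist_force: [-0.5, 0.2, 0.2]
width: 0.0679
finger_force: 0.0
```

```bash
python3 -m pendant '[[-0.1,-0.1,-0.8,0,0,0,0.72],[0,0,-0.7,0,0,0,0.72],[0,0,0,0,0,0,0.72],[0,0,0,0,0,0,0.5],[0,0,0,0,0,0,0.4],[0,0,0,0,0,0,0.3],[0,0,0,0,0,0,0.2],[0,0,0,0,0,0,0.2]]' && python3 -m pendant '[[0,0,0,0,0,0,0.2],[0,0,0,0,0,0,0.2],[0,0,0,0,0,0,0.2]]'
```

```text
time: 15.95
tool_pos: [0.4127, 0.26, 0.0312]
ee_rot: [-3.142, 0.0, -2.67]
wrist_force: [-1.0, 1.3, 0.1]
width: 0.0315
finger_force: 30.0
time: 16.25
tool_pos: [0.4127, 0.26, 0.0311]
ee_rot: [-3.142, 0.0, -2.67]
wrist_force: [0.3, -0.2, 0.8]
width: 0.0314
finger_force: 30.0
```

```bash
python3 -m pendant '[[0,0,1,0,0,0,0.2],[0,0,2,0,0,0,0.2],[0,0,3,0,0,0,0.2],[0,0,3,0,0,0,0.2],[0,0,3,0,0,0,0.2],[0,0,3,0,0,0,0.2],[0,0,2,0,0,0,0.2],[0,0,1,0,0,0,0.2]]' && python3 -m pendant '[[0,-2,0,0,0,0,0.2],[0,-3.5,0,0,0,0,0.2],[0,-3.5,0,0,0,0,0.2],[0,-3.5,0,0,0,0,0.2],[0,-3.5,0,0,0,0,0.2],[0,-3,0,0,0,0,0.2],[0.5,-2,0,0,0,0,0.2],[1,-2,0,0,0,0,0.2]]' && python3 -m pendant '[[1,-1.5,0,0,0,0,0.2],[1,-1.5,0,0,0,0,0.2],[0.8,-0.8,0,0,0,0,0.2],[0.3,-0.2,0,0,0,0,0.2],[0,0,0,0,0,0,0.2],[0,0,0,0,0,0,0.2]]'
```

```text
time: 17.05
tool_pos: [0.4129, 0.2603, 0.2132]
ee_rot: [3.141, 0.003, -2.67]
wrist_force: [0.8, 0.4, -3.5]
width: 0.0312
finger_force: 30.0
time: 17.85
tool_pos: [0.4264, 0.029, 0.2099]
ee_rot: [3.14, -0.002, -2.671]
wrist_force: [0.9, 0.2, -3.2]
width: 0.0314
finger_force: 30.0
time: 18.45
tool_pos: [0.4582, -0.0093, 0.2107]
ee_rot: [3.141, -0.001, -2.67]
wrist_force: [0.2, 0.7, -4.5]
width: 0.0314
finger_force: 30.0
```

```bash
python3 -m pendant '[[0,-0.1,-1.5,0,0,0,0.2],[0,0,-2,0,0,0,0.2],[0,0,-2,0,0,0,0.2],[0,0,-1,0,0,0,0.2],[0,0,-0.3,0,0,0,0.2],[0,0,0,0,0,0,0.2],[0,0,0,0,0,0,0.2]]'
python3 - <<'E'
from h import *
snap('side','s3.png');snap('wrist','w3.png');print(robot.get_obs()['tool_pos'])
a=cv2.imread('pics/s3.png')[100:280,140:280];a=cv2.resize(a,None,fx=3,fy=3,interpolation=cv2.INTER_CUBIC)
b=cv2.resize(cv2.imread('pics/w3.png'),(380,285))
b=cv2.copyMakeBorder(b,0,a.shape[0]-285,0,0,0);cv2.imwrite('pics/c3.png',np.hstack([a,b]))
E
```

```text
time: 19.15
tool_pos: [0.4592, -0.011, 0.144]
ee_rot: [-3.141, 0.002, -2.67]
wrist_force: [-0.8, -0.3, -2.9]
width: 0.0312
finger_force: 30.0
[ 0.45930494 -0.01104761  0.14420663]
```

View pics/c3.png

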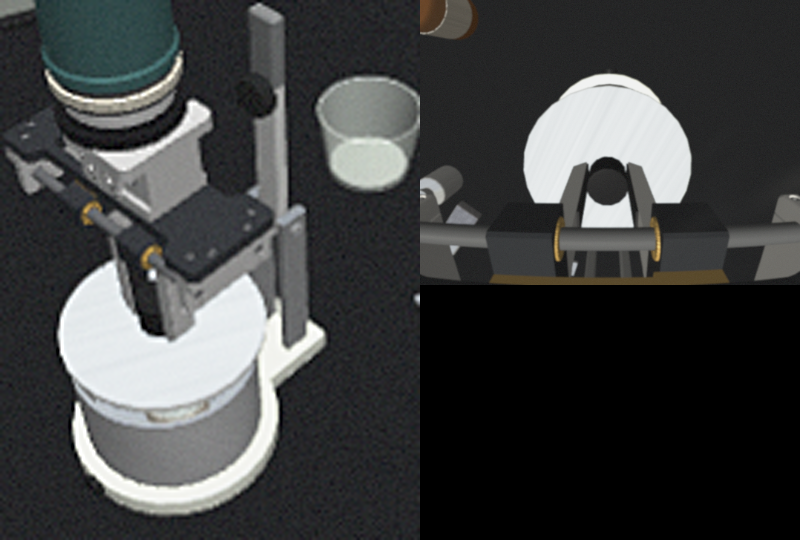

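Run:
```python
from h import *
from scipy.optimize import least_squares
c=load('s3.png');th=np.linspace(0,6.283,721)
sx=lambda x:(x+.5)/3-.5+140; sy=lambda y:(y+.5)/3-.5+100
def q(x,y,r,z):
    p=proj(c,np.c_[x+r*np.cos(th),y+r*np.sin(th),0*th+z]);return p[:,0].min(),p[:,0].max(),p[:,1].max()
f=lambda p:np.array([q(p[0],p[1],.073,.131)[0]-sx(58),q(p[0],p[1],.073,.131)[1]-sx(267),q(p[0],p[1],.073,.123)[2]-sy(409)])
s=least_squares(f,[.459,-.01]);print(s.x,s.fun)
f=lambda p:np.array([q(p[0],p[1],.08,.02)[0]-sx(73),q(p[0],p[1],.08,.0)[2]-sy(515)])
s=least_squares(f,[.459,-.01]);print(s.x,s.fun)
# wrist: lid & housing rear arc
w=load('w3.png');print(proj(w,[[.459,-.0103,.131],[.4593,-.0110,.046+.1131]]))
```

```text
[ 0.46250963 -0.00690911] [ 0.06193218 -0.06219027  0.00927782]
[ 0.45992051 -0.00874932] [-5.68434189e-14  0.00000000e+00]
[[252.64112871 231.84768798]
 [251.22922678 253.00251729]]
```

```bash
cat > fit.py <<'E'
from h import *
th=np.linspace(0,6.283,721)
def score(f,circs,x0,y0,sel=lambda a:np.ones_like(a,bool),n=6):
    c=load(f);g=cv2.GaussianBlur(cv2.imread('pics/'+f,0).astype(np.float32),(0,0),.7)
    gx=cv2.Sobel(g,5,1,0);gy=cv2.Sobel(g,5,0,1);best=[]
    a=th[sel(th)]
    for dx in np.arange(-n,n+.1,.5):
        for dy in np.arange(-n,n+.1,.5):
            s=0
            for r,z in circs:
                p=proj(c,np.c_[x0+dx/1e3+r*np.cos(a),y0+dy/1e3+r*np.sin(a),0*a+z]).astype(np.float32)
                t=np.gradient(p,axis=0);nn=np.c_[-t[:,1],t[:,0]];nn/=np.linalg.norm(nn,axis=1)[:,None]
                X=cv2.remap(gx,p[:,:1],p[:,1:],1)[:,0];Y=cv2.remap(gy,p[:,:1],p[:,1:],1)[:,0]
                s+=np.minimum(abs(X*nn[:,0]+Y*nn[:,1]),150).mean()
            best.append((s,round(x0*1e3+dx,1),round(y0*1e3+dy,1)))
    b=sorted(best)[::-1][:5];print(f,circs,b)
if __name__=='__main__':
    score('side0.png',[(.068,.1)],.459,-.01)
    score('side0.png',[(.064,.1)],.459,-.01)
    score('side0.png',[(.08,.02)],.459,-.01,lambda a:(a>3.3)&(a<5.9))
    score('s3.png',[(.08,.02)],.459,-.01,lambda a:(a>3.3)&(a<5.9))
    score('s3.png',[(.073,.131)],.459,-.01,lambda a:(a>2.6)|(a<.2))
    score('s3.png',[(.073,.1232)],.459,-.01,lambda a:(a>3.3)&(a<6))
    score('top0.png',[(.08,.02)],.459,-.01,lambda a:(a>1.2)&(a<6))
    score('top0.png',[(.064,.1)],.459,-.01)
    score('t2.png',[(.08,.02)],.459,-.01,lambda a:(a>1.2)&(a<6))
E
python3 fit.py
```

```text
side0.png [(0.068, 0.1)] [(np.float32(147.8045), np.float64(458.5), np.float64(-10.5)), (np.float32(147.80096), np.float64(458.5), np.float64(-10.0)), (np.float32(147.79785), np.float64(458.5), np.float64(-9.5)), (np.float32(147.77843), np.float64(458.0), np.float64(-11.0)), (np.float32(147.77701), np.float64(458.5), np.float64(-11.0))]
side0.png [(0.064, 0.1)] [(np.float32(138.30467), np.float64(458.5), np.float64(-13.0)), (np.float32(138.15912), np.float64(458.5), np.float64(-12.5)), (np.float32(137.92065), np.float64(458.0), np.float64(-12.5)), (np.float32(137.69267), np.float64(458.0), np.float64(-13.0)), (np.float32(137.55756), np.float64(459.0), np.float64(-13.0))]
side0.png [(0.08, 0.02)] [(np.float32(150.0), np.float64(462.0), np.float64(-10.0)), (np.float32(150.0), np.float64(462.0), np.float64(-10.5)), (np.float32(150.0), np.float64(462.0), np.float64(-11.0)), (np.float32(150.0), np.float64(461.5), np.float64(-9.5)), (np.float32(150.0), np.float64(461.5), np.float64(-10.0))]
s3.png [(0.08, 0.02)] [(np.float32(150.0), np.float64(462.0), np.float64(-10.0)), (np.float32(150.0)
[... 1153 characters left out ...]
oat32(150.0), np.float64(462.0), np.float64(-7.5))]
top0.png [(0.064, 0.1)] [(np.float32(149.99072), np.float64(456.0), np.float64(-8.0)), (np.float32(149.98083), np.float64(455.5), np.float64(-9.0)), (np.float32(149.89948), np.float64(456.0), np.float64(-8.5)), (np.float32(149.84004), np.float64(455.5), np.float64(-9.5)), (np.float32(149.76262), np.float64(456.5), np.float64(-7.5))]
t2.png [(0.08, 0.02)] [(np.float32(150.0), np.float64(462.5), np.float64(-8.5)), (np.float32(150.0), np.float64(462.5), np.float64(-9.0)), (np.float32(150.0), np.float64(462.5), np.float64(-9.5)), (np.float32(150.0), np.float64(462.5), np.float64(-10.0)), (np.float32(150.0), np.float64(462.0), np.float64(-7.5))]
```

Fitted in the same camera, the lid is within 1 mm of the rim centre, so I'll lower it gently.

```bash
python3 -m pendant '[[-0.05,-0.04,-0.5,0,0,0,0.2],[0,0,-0.5,0,0,0,0.2],[0,0,-0.2,0,0,0,0.2],[0,0,0,0,0,0,0.2],[0,0,0,0,0,0,0.2]]' && python3 -m pendant '[[0,0,-0.3,0,0,0,0.2],[0,0,-0.3,0,0,0,0.2],[0,0,0,0,0,0,0.2],[0,0,0,0,0,0,0.2]]'
```

```text
time: 19.75
tool_pos: [0.458, -0.0114, 0.1309]
ee_rot: [3.141, -0.0, -2.67]
wrist_force: [-0.5, 0.5, -3.3]
width: 0.031
finger_force: 30.0
time: 20.15
tool_pos: [0.4579, -0.0114, 0.1248]
ee_rot: [3.141, -0.0, -2.67]
wrist_force: [-0.4, -0.6, -3.9]
width: 0.0315
finger_force: 30.0
```

```bash
python3 -m pendant '[[0,0,-0.15,0,0,0,0.2],[0,0,-0.1,0,0,0,0.2],[0,0,0,0,0,0,0.2],[0,0,0,0,0,0,0.2]]' && python3 -m pendant '[[0,0,-0.12,0,0,0,0.2],[0,0,0,0,0,0,0.2],[0,0,0,0,0,0,0.2]]' && python3 -m pendant '[[0,0,-0.1,0,0,0,0.2],[0,0,0,0,0,0,0.2],[0,0,0,0,0,0,0.2]]'
```

```text
time: 20.55
tool_pos: [0.458, -0.0113, 0.1224]
ee_rot: [3.141, -0.0, -2.67]
wrist_force: [-0.3, 0.5, -3.3]
width: 0.0315
finger_force: 30.0
time: 20.85
tool_pos: [0.458, -0.0113, 0.1212]
ee_rot: [3.141, 0.0, -2.67]
wrist_force: [-0.1, 0.5, -4.4]
width: 0.0315
finger_force: 30.0
time: 21.15
tool_pos: [0.4581, -0.0114, 0.1211]
ee_rot: [-3.141, 0.0, -2.67]
wrist_force: [-4.0, 1.5, 3.5]
width: 0.0314
finger_force: 30.0
```

```bash
python3 -m pendant '[[0,0,0.05,0,0,0,0.2],[0,0,0,0,0,0,0.4],[0,0,0,0,0,0,0.6],[0,0,0,0,0,0,0.6],[0,0,0,0,0,0,0.6],[0,0,0.5,0,0,0,0.6],[0,0,1,0,0,0,0.6],[0,0,2,0,0,0,0.6]]' && python3 -m pendant '[[0,0,3,0,0,0,0.6],[0,0,4,0,0,0,0],[0,0,4,0,0,0,0],[0,0,4,0,0,0,0],[0,0,4,0,0,0,0],[0,0,2,0,0,0,0],[0,0,0,0,0,0,0],[0,0,0,0,0,0,0]]'
python3 - <<'E'
from h import *
S=load('side0.png');T=load('top0.png')
yaw=np.radians(26.8);ex=np.array([np.cos(yaw),np.sin(yaw),0]);M=np.array([.4585,-.0103,0])
sc=lambda x,y:np.array(((x-400+.5)/3-.5+155,(y+.5)/3-.5+95));tc=lambda x,y:np.array(((x+.5)/4-.5+220,(y+.5)/4-.5+165))
print(sc(621,27),tc(84,46))
for th in np.arange(1.45,1.9,.05):
    P=M+ex*(.115-.175*np.cos(th))+[0,0,.154+.175*np.sin(th)];print(round(th,2),proj(S,P),proj(T,P))
snap('side','s4.png');snap('top','t4.png')
a=cv2.imread('pics/s4.png')[40:240,120:290];b=cv2.imread('pics/t4.png')[180:290,215:315]
a=cv2.resize(a,(425,500));b=cv2.resize(b,(375,412));cv2.imwrite('pics/c4.png',np.hstack([a,cv2.copyMakeBorder(b,0,88,0,0,0)]))
E
```

```text
time: 21.95
tool_pos: [0.4572, -0.0113, 0.1554]
ee_rot: [3.14, -0.002, -2.67]
wrist_force: [-0.2, -0.6, 0.5]
width: 0.0562
finger_force: 0.0
time: 22.75
tool_pos: [0.4581, -0.0114, 0.3658]
ee_rot: [-3.141, 0.001, -2.67]
wrist_force: [-0.5, -0.1, -0.8]
width: 0.0036
finger_force: 0.0
[228.33333333 103.66666667] [240.625 176.125]
1.45 [[219.16381492 108.95143056]] [[245.90742492 189.01537852]]
1.5 [[222.55417335 106.54683395]] [[243.73034557 184.83178965]]
1.55 [[225.92801745 104.36479637]] [[241.55423871 180.68359042]]
1.6 [[229.2721495  102.40972782]] [[239.38785896 176.58735968]]
1.65 [[232.57400123 100.68461373]] [[237.23984964 172.55927838]]
1.7 [[235.82170793  99.19106761]] [[235.11867404 168.61500319]]
1.75 [[239.00416809  97.92939793]] [[233.03255002 164.76954849]]
1.8 [[242.11108857  96.8986867 ]] [[230.98938879 161.03717855]]
1.85 [[245.13301585  96.09687723]] [[228.996739   157.43131132]]
```

View pics/c4.png

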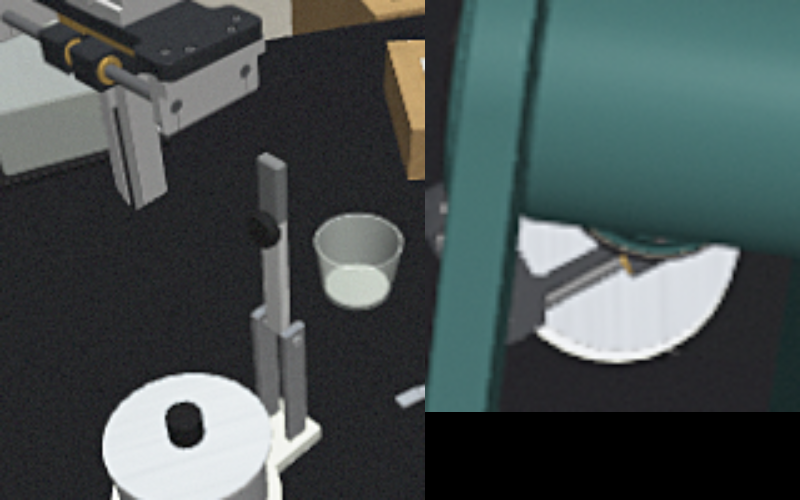

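The side view shows the lid seated level on the drum and the clamp arm upright at about 1.6 rad, with its end at (270,157). The gripper is closed and well above it. I'll cross over the arm's top and come down behind it.

```bash
python3 -m pendant '[[0,0,1,0,0,0,0],[1.5,0.8,0,0,0,0,0],[2.5,1.3,0,0,0,0,0],[2.7,1.35,0,0,0,0,0],[2.7,1.35,0,0,0,0,0],[2.7,1.35,0,0,0,0,0],[2,1,0,0,0,0,0],[0.7,0.4,0,0,0,0,0]]' && python3 -m pendant '[[0,0,0,0,0,0,0],[0,0,0,0,0,0,0]]'
```

```text
time: 23.65
tool_pos: [0.6073, 0.065, 0.3735]
ee_rot: [3.14, -0.003, -2.669]
wrist_force: [-0.4, 0.5, -0.2]
width: 0.001
finger_force: 0.0
time: 23.85
tool_pos: [0.6055, 0.0638, 0.3759]
ee_rot: [3.141, -0.001, -2.671]
wrist_force: [0.6, 0.0, 0.8]
width: 0.0005
finger_force: 0.0
```

```bash
python3 -m pendant '[[0,0,-2,0,0,0,0],[0,0,-2.5,0,0,0,0],[0,0,-1.6,0,0,0,0],[-1,-0.5,0,0,0,0,0],[-1,-0.5,0,0,0,0,0],[-0.6,-0.3,0,0,0,0,0],[-0.6,-0.3,0,0,0,0,0],[0,0,0,0,0,0,0]]' && python3 -m pendant '[[-1.15,-0.58,-0.06,0,0,0,0],[-1.15,-0.58,-0.06,0,0,0,0],[-1.3,-0.65,-0.34,0,0,0,0],[-1.3,-0.65,-0.34,0,0,0,0],[0,0,0,0,0,0,0]]'
python3 - <<'E'
from h import *
snap('side','s5.png');cv2.imwrite('pics/c5.png',cv2.resize(cv2.imread('pics/s5.png')[40:280,100:340],(600,600)))
E
```

```text
time: 24.65
tool_pos: [0.5737, 0.0476, 0.3169]
ee_rot: [-3.14, 0.003, -2.671]
wrist_force: [0.4, -0.5, -0.2]
width: 0.0002
finger_force: 0.0
time: 25.15
tool_pos: [0.5244, 0.0232, 0.3074]
ee_rot: [-3.141, 0.001, -2.671]
wrist_force: [-0.4, -0.3, 0.1]
width: 0.0006
finger_force: 0.0
```

View pics/c5.png

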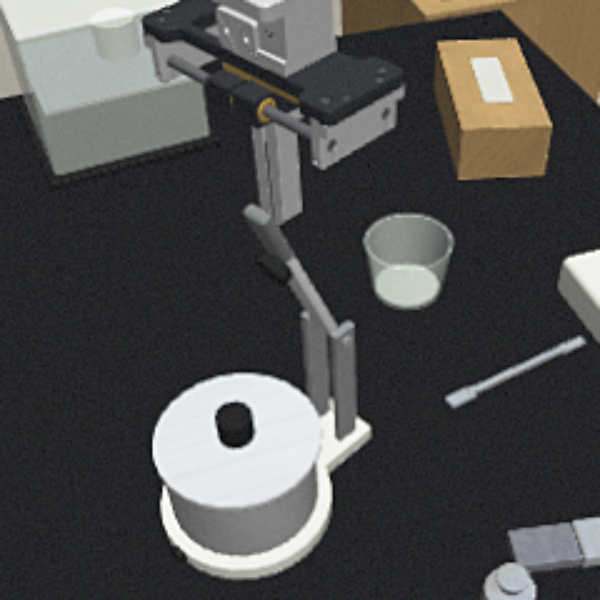

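The arm is following: its end is at (258,215) and it leans over the drum with the fingertips behind it. I'll carry on along the arc.

```bash
python3 -m pendant '[[-1.22,-0.61,-0.63,0,0,0,0],[-1.22,-0.61,-0.63,0,0,0,0],[-1.08,-0.55,-0.88,0,0,0,0],[-1.08,-0.55,-0.88,0,0,0,0],[-0.9,-0.46,-1.1,0,0,0,0],[-0.9,-0.46,-1.1,0,0,0,0],[0,0,0,0,0,0,0]]' && python3 -m pendant '[[-0.7,-0.35,-1.3,0,0,0,0],[-0.7,-0.35,-1.3,0,0,0,0],[-0.44,-0.22,-1.4,0,0,0,0],[-0.44,-0.22,-1.4,0,0,0,0],[0,0,0,0,0,0,0]]' && python3 -m pendant '[[-0.2,-0.1,-1,0,0,0,0],[-0.1,-0.1,-0.7,0,0,0,0],[-0.05,0,-0.5,0,0,0,0],[0,0,-0.4,0,0,0,0],[0,0,0,0,0,0,0],[0,0,0,0,0,0,0]]'
```

```text
time: 25.9
tool_pos: [0.4604, -0.009, 0.2538]
ee_rot: [3.14, -0.002, -2.671]
wrist_force: [0.1, -0.6, -0.6]
width: 0.0005
finger_force: 0.0
time: 26.4
tool_pos: [0.4379, -0.0203, 0.1996]
ee_rot: [3.14, -0.002, -2.67]
wrist_force: [-0.0, 1.4, -0.2]
width: 0.0002
finger_force: 0.0
time: 27.0
tool_pos: [0.4342, -0.0223, 0.1742]
ee_rot: [3.141, -0.002, -2.67]
wrist_force: [0.8, -0.8, -0.2]
width: 0.0006
finger_force: 0.0
```

```bash
python3 -m pendant '[[0,0,-0.2,0,0,0,0],[0,0,-0.1,0,0,0,0],[0,0,0,0,0,0,0],[0,0,0,0,0,0,0]]' && python3 -m pendant '[[0,0,-0.1,0,0,0,0],[0,0,0,0,0,0,0],[0,0,0,0,0,0,0]]' && python3 -m pendant '[[0,0,-0.1,0,0,0,0],[0,0,0,0,0,0,0],[0,0,0,0,0,0,0]]'
```

```text
time: 27.4
tool_pos: [0.4348, -0.0223, 0.1714]
ee_rot: [3.141, 0.0, -2.67]
wrist_force: [-0.3, 0.2, 0.2]
width: 0.0005
finger_force: 0.1
time: 27.7
tool_pos: [0.4348, -0.0223, 0.1712]
ee_rot: [-3.141, 0.0, -2.67]
wrist_force: [-2.0, 0.4, 5.4]
width: 0.0006
finger_force: 2.4
time: 28.0
tool_pos: [0.4348, -0.0223, 0.1711]
ee_rot: [-3.141, 0.001, -2.67]
wrist_force: [-3.8, 0.9, 8.6]
width: 0.0007
finger_force: 4.3
```

The arm stopped exactly at the level height with force rising. One last light press, then I'll retreat and check.

```bash
python3 -m pendant '[[0,0,-0.1,0,0,0,0],[0,0,0,0,0,0,0],[0,0,0,0,0,0,0],[0,0,0.5,0,0,0,0],[0,0,2,0,0,0,0],[0,0,4,0,0,0,0],[0,0,4,0,0,0,0],[0,0,2,0,0,0,0]]' && python3 -m pendant '[[-3,1,2,0,0,0,0],[-3,2,2,0,0,0,0],[-3,2,1,0,0,0,0],[-1,1,0,0,0,0,0],[0,0,0,0,0,0,0],[0,0,0,0,0,0,0]]'
python3 - <<'E'
from h import *
snap('side','s6.png');snap('top','t6.png');print(robot.get_obs()['tool_pos'],robot.get_obs()['qvel'])
a=cv2.imread('pics/s6.png');b=cv2.imread('pics/t6.png')[140:290,200:350]
cv2.imwrite('pics/c6.png',np.hstack([cv2.resize(a[100:290,130:290],(480,570)),cv2.copyMakeBorder(cv2.resize(b,(320,320)),0,250,0,0,0)]))
E
```

```text
time: 28.8
tool_pos: [0.4359, -0.0225, 0.2968]
ee_rot: [-3.139, 0.004, -2.67]
wrist_force: [-0.4, -0.1, 0.7]
width: 0.0004
finger_force: 0.0
time: 29.4
tool_pos: [0.3353, 0.0376, 0.3424]
ee_rot: [3.141, -0.001, -2.67]
wrist_force: [0.9, -0.3, -0.1]
width: 0.0005
finger_force: 0.0
[0.33539976 0.03726298 0.342126  ] [-0.00651339  0.00612796 -0.00610692  0.00170508  0.00725768  0.00211429]
```

View pics/c6.png

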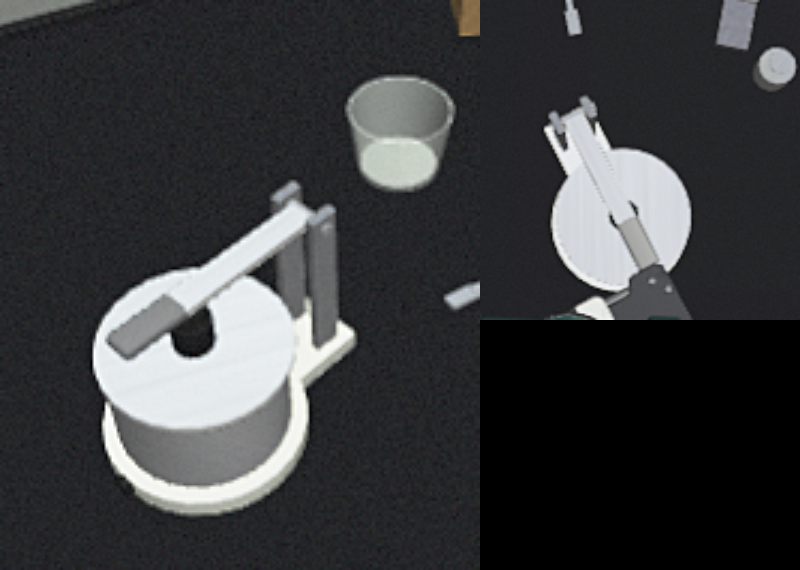

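The final view shows the lid seated level and the clamp arm down over the knob at (193,330). The bystanders in frame are undisturbed and the robot is clear, so I'll hand in.

```bash
python3 -c "
from bench import robot
print(robot.close_job())"
```

```text
the job is handed in; nothing more can be done
None
```

Job handed in at about 29.5 s: the jar stands upright in the drum, the lid is fully home and level, and the clamp arm is all the way down over the knob; no bystander was touched.

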